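Take the returned stock apart into its trays

TASK

The stack on the bench, three tablet cartons with a brown bottle on top, is returned stock. Take it apart from the top and lay each carton flat in the grey tray made to its size, and stand the bottle in the round holder. Do not let any of them tip over, and leave the pill cutter and the white bottle where they are.

Things in the scene. Friction and masses are not known exactly. Their poses are not given: they have to be found in the camera images.
- carton_large: closed tablet carton, the largest (green), 60 (its x) by 120 (its y, long side) by 30 mm high; under 130 g; origin at the centre of its underside, z up. At the start on the bench, side by side (about 30 mm gap) with the other flat carton (which of the two is nearer the robot varies), both under the medium carton.
- carton_small: closed tablet carton, the smallest (white with a green corner), 45 (its x) by 85 (its y, long side) by 30 mm high; under 130 g; origin at the centre of its underside, z up. At the start on the bench, side by side (about 30 mm gap) with the other flat carton (which of the two is nearer the robot varies), both under the medium carton.
- carton_medium: closed tablet carton, the middle-sized and tallest (pink), 50 (its x) by 105 (its y, long side) by 45 mm high; under 130 g; origin at the centre of its underside, z up. At the start it lies as a bridge across the two flat cartons, its underside 30 mm above the bench, with the bottle on it.
- brown_bottle: brown bottle with a cap, round: body 38 diameter up to 62, then a narrower cap (about 28) to 75 mm in all; under 130 g. Origin at the centre of its base, z up. At the start it stands on the medium carton, its base 75 mm above the bench.
- tray_large: the largest of three shallow grey trays, fixed, made for the largest carton: flat floor 76 (x) by 136 (y, long side) mm, 2 mm thick; thin rim, top 8 mm above the bench, flaring outward 3 mm all round; blank white card on the -y end. Origin on the bench under its centre, z up: the carton's underside rests at z = 2 mm, either way round.
- tray_medium: the middle-sized of three shallow grey trays, fixed, made for the middle-sized carton: flat floor 66 (x) by 121 (y, long side) mm, 2 mm thick; thin rim, top 8 mm above the bench, flaring outward 3 mm all round; blank white card on the -y end. Origin on the bench under its centre, z up: the carton's underside rests at z = 2 mm, either way round.
- tray_small: the smallest of three shallow grey trays, fixed, made for the smallest carton: flat floor 61 (x) by 101 (y, long side) mm, 2 mm thick; thin rim, top 8 mm above the bench, flaring outward 3 mm all round; blank white card on the -y end. Origin on the bench under its centre, z up: the carton's underside rests at z = 2 mm, either way round.
- bottle_holder: round grey holder fixed to the bench for the bottle: flat floor 54 diameter, 2 thick, inside a ring rim 66 across outside, whose top is 8 mm above the bench; a blank white card beside it. Origin on the bench under its centre, z up; the bottle's base rests at z = 2 mm.
- pill_cutter_by: bystander: light blue tablet cutter, 36 (x) by 95 (y) by 22 mm high, loose on the bench behind the stack; origin at the centre of its underside. Leave it alone.
- white_bottle_by: bystander: white bottle with a blue cap, 52 diameter, 80 mm high, loose, standing behind the trays; origin at the centre of its base. Leave it alone.

How it is judged (in metres and radians):
At the end, for the whole second after the job is handed in: Each carton lies flat (within 0.08 rad) on the floor of the tray made to its size (underside less than 4.5 mm above the bench), centres within 14 mm; the brown bottle stands upright on the floor of the round holder, within 12 mm of its centre; all released and at rest (horizontal distance between carton_large and tray_large below 0.014 m and z of carton_large in the frame of tray_large below 0.0045 m and angle between each of carton_large, carton_medium, carton_small, brown_bottle's own z axis and vertical below 0.08 rad and linear speed of each of carton_large, carton_medium, carton_small, brown_bottle below 0.02 m/s and horizontal distance between carton_medium and tray_medium below 0.014 m and z of carton_medium in the frame of tray_medium below 0.0045 m and horizontal distance between carton_small and tray_small below 0.014 m and z of carton_small in the frame of tray_small below 0.0045 m and horizontal distance between brown_bottle and bottle_holder below 0.012 m and z of brown_bottle in the frame of bottle_holder below 0.0045 m); the robot touches nothing.
It fails at once if a carton or the brown bottle tips over (angle between any of carton_large, carton_medium, carton_small, brown_bottle's own z axis and vertical above 1 rad).
It fails at once if the pill cutter is moved by more than 20 mm (distance of pill_cutter_by from where it was at the start of the episode above 0.02 m).
It fails at once if the white bottle is moved by more than 20 mm (distance of white_bottle_by from where it was at the start of the episode above 0.02 m).
It also fails if it takes over 120 s, if anything falls off the work surface, if the arm or the gripper's body presses on something with over 40 N, if the wrist force passes 120 N, or if a joint passes its speed limit or range.

ROBOT

A 6-joint arm with a two-finger parallel gripper is mounted at the origin on a cart in front of the work surface, level with it; the furniture and walls round the work are solid. World frame = base frame: x ahead of the robot, y to its left, z up, the work surface at z = 0. Lengths are in m, angles in degrees, forces in N, time in s.
With the tool pointing down it reaches from about 0.325 to 0.775 m from the base axis. Payload 5.5 kg.
Tool frame: the origin (TCP) lies on the centre line of the jaws, within the pads' length; the fingertips stand ahead of it and the grasp point (between the pads) lies 2 mm behind it (r.tip_reach is the z of the fingertips in the tool frame, in m); z points along the fingers, y is the line along which they close (so a half turn about z gives the same grasp; the last joint's range is limited). The gripper opens to 88 mm and grips with 3 to 60 N. Pads are 20 mm wide; open, the fingers measure 115 mm over their backs; the gripper's body (75 mm by 178 mm) begins 61 mm behind the grasp point.
Start: joints at [-69.082, 5.22, 70.514, -0, 104.267, -3.249], TCP at [0.246, -0.547, 0.204] pointing down, gripper open.
Joint ranges: [-164.24, 164.24], [-49.07, 125.15], [9.68, 141.18], [-86.29, 266.29], [3.28, 154.24], [-151.56, 151.56]. Speed limits (degrees/s): [147.25, 147.25, 172.46, 180, 180, 180].

INTERFACE

Orientations are given as a 3x3 rotation matrix whose columns are the frame's x, y, z axes.
In Python, from workcell import r gives the robot as it stands. The module is installed in compiled form; this text tells all that it offers.
- The arm moves only by the tool move_arm, never from a script. Its argument "increments" is one flat list of numbers, 6 for each row, row after row: the shift along the tool's x, y, z in mm, then the turn, a rotation vector about the tool's x, y, z in units of 5 degrees (1.0 is 5 degrees). In form: [tx, ty, tz, ax, ay, az, tx, ty, tz, ax, ay, az, ...]. A call has 1 to 12 rows; each row is the pose to reach, as a shift and turn from the pose commanded when the call began, along the tool's axes at that moment; what a row does not reach only later rows make up. A row lasts 1/12 s, in which the tool goes at most 41.7 mm and 7.16 degrees, less where a joint would pass 70% of its speed; a pose out of reach is approached as far as the arm can. A call with a gripper value outside its range is refused whole. "hand" is the closure, from 0 (fully open) to 1 (shut), set as the call begins (left out, the last holds). The fingers move at their own pace and stop on an object; the grip force is fixed at half the most. Time passes only in rows, so rows that repeat a pose let the fingers close. It gives the time, the measured TCP pose, the force, the opening and the grip force at its end, in the units of the state.
- r.get_state(): the state, without advancing time (a new reading comes with each control period).
- r.snapshot(name): name is "scene" or "top"; returns a dict with "image" (384x512x3 uint8, red, green, blue), "fx", "fy", "cx", "cy" (pixels), "position" and "rotation" of the camera in the world. Camera axes: x right, y down, z forward; pixel columns grow to the right and rows downward; lengths in m; the calibration is good to about 2 mm. A picture is of the moment at which its call begins. There is no depth.
- r.finish_job(): hands the job in; it is judged then, once.
The state is a dict: "time_s": time; "joints": joint angles; "joint_vel": joint speeds; "joint_efforts": joint torques, N m; "tcp_pos": TCP position; "eef_rot": TCP orientation; "contact_force": force on the tool from outside, world axes, zero at the start; "torque": the same for the moment, N m; "grip_width": finger opening in m; "grip_force": force on a finger pad.
Only numpy, scipy, OpenCV 4.12 (cv2) and the standard library are available. Lean on these libraries where they do the work, as an engineer would, in place of code of your own. Each camera call takes 0.05 s, during which the arm holds its last target. There are 200 camera calls.

## Working session

There is one attempt and no reset: what is moved stays moved. The work goes in short steps, Python scripts to look and compute and a tool call to move; the robot and the scene stay as the last step left them, time stands still between calls to the robot, and variables do not carry over. Pictures are saved under pics/ and viewed, at most 14 in all, crops included, and the job is handed in when it is done.

Besides the shell and the picture viewer there is one more tool, called as a command line: name --argument value ..., lists and objects as JSON in quotes. move_arm: Moves the arm, as the interface text tells. Its arguments: {"type":"object","properties":{"increments":{"type":"array","items":{"type":"number"}},"hand":{"type":"number"}},"required":["increments"]}

```bash
mkdir -p pics
python3 - <<'E'
from workcell import r
import cv2,numpy as np
s=r.get_state();print(s['time_s'],s['tcp_pos'],np.round(s['eef_rot'],3).tolist(),r.tip_reach,s['grip_width'])
for n in("scene","top"):
    d=r.snapshot(n);cv2.imwrite(f"pics/{n}0.png",d['image'][:,:,::-1]);np.savez(n+"cal",**{k:d[k] for k in d})
    print(n,d['fx'],d['fy'],d['cx'],d['cy'],d['position'],np.round(d['rotation'],3).tolist())
E
```

```text
0.0 [ 0.24549627 -0.54711391  0.20301693] [[0.912, 0.409, -0.001], [0.409, -0.912, 0.002], [0.0, -0.002, -1.0]] 0.017 0.08768857067114318
scene 472.04837066513227 472.04837066513227 259.759796153379 191.14883345561782 [0.25604401 0.82874344 1.04749357] [[-0.897, -0.342, 0.279], [-0.441, 0.677, -0.59], [0.013, -0.652, -0.758]]
top 402.8393967707665 402.8393967707665 256.32790881224236 191.89954059517913 [0.4128499  0.06399818 1.12365177] [[-0.002, -0.985, 0.173], [-1.0, 0.003, 0.004], [-0.004, -0.173, -0.985]]
```

View pics/top0.png

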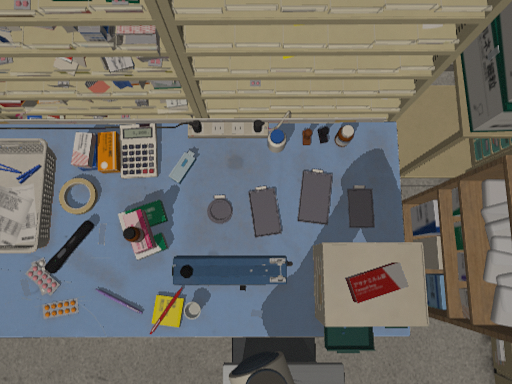

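View pics/scene0.png

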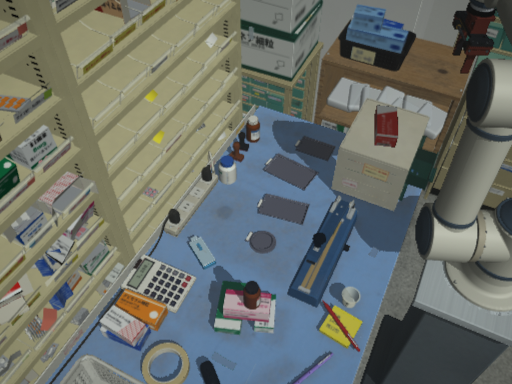

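Top view: the stack is at about (143,230), the holder at (220,209), the trays at (265,211), (315,196) and (360,207), the cutter at (183,165) and the white bottle at (277,138). A tall box at (372,285) stands between the tool and the work. I'll zoom in on the parts that matter.

Run:
```python
import cv2
t=cv2.imread("pics/top0.png");s=cv2.imread("pics/scene0.png")
cv2.imwrite("pics/topstack.png",cv2.resize(t[190:270,100:200],None,fx=7,fy=7,interpolation=cv2.INTER_CUBIC))
cv2.imwrite("pics/toptrays.png",cv2.resize(t[150:250,195:395],None,fx=4,fy=4,interpolation=cv2.INTER_CUBIC))
cv2.imwrite("pics/scstack.png",cv2.resize(s[270:340,200:290],None,fx=8,fy=8,interpolation=cv2.INTER_CUBIC))
```

```text
(no output)
```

View pics/topstack.png

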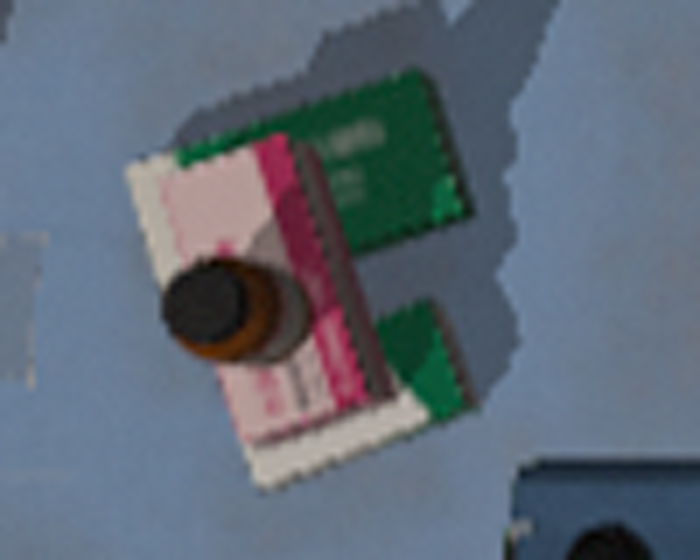

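View pics/toptrays.png

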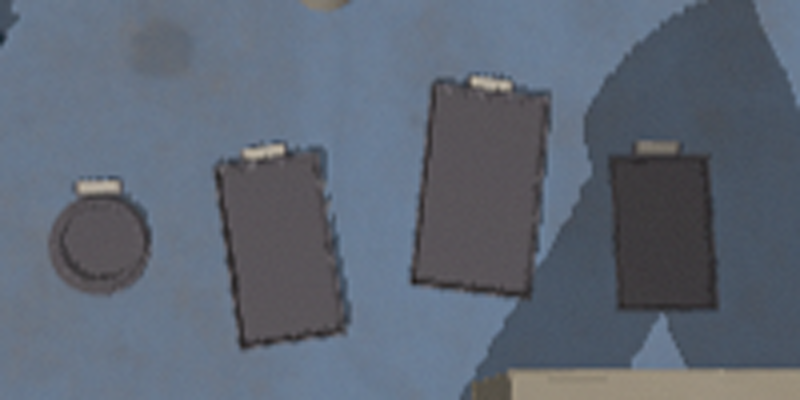

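View pics/scstack.png

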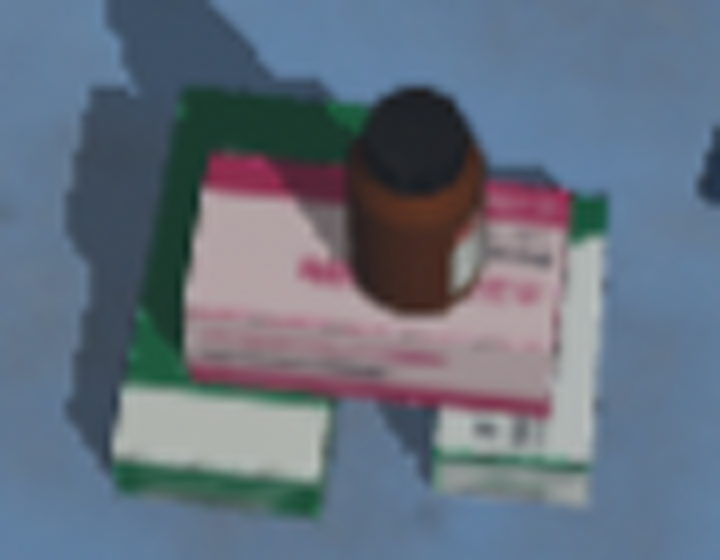

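The stack crop shows the medium top face at about (160,168), (290,137), (370,405), (250,445). The large carton is the far one, at +x, and the small one is nearer the robot. In order of +y to -y the trays are medium, large, small, and their corners are clear. I'll fit the poses and check them against the known sizes.

```bash
cat > h.py <<'E'
import numpy as np,cv2
from scipy.optimize import least_squares
C={n:dict(np.load(n+"cal.npz")) for n in("top","scene")}
def proj(P,c):
    c=C[c];q=(np.atleast_2d(P)-c['position'])@c['rotation'];return np.c_[c['fx']*q[:,0]/q[:,2]+c['cx'],c['fy']*q[:,1]/q[:,2]+c['cy']]
def back(uv,z,c):
    c=C[c];uv=np.atleast_2d(uv);d=np.c_[(uv[:,0]-c['cx'])/c['fx'],(uv[:,1]-c['cy'])/c['fy'],np.ones(len(uv))]@c['rotation'].T
    p=c['position'];return p+d*((z-p[2])/d[:,2])[:,None]
def uncrop(uv,k,off): return (np.array(uv,float)+.5)/k-.5+off
def world(L,p):
    c,s=np.cos(p[2]),np.sin(p[2]);return np.c_[L[:,0]*c-L[:,1]*s+p[0],L[:,0]*s+L[:,1]*c+p[1],L[:,2]]
E
python3 - <<'E'
from h import *
T=lambda u:uncrop(u,7,(100,190)); S=lambda u:uncrop(u,8,(200,270)); K=lambda u:uncrop(u,4,(195,150))
def show(n,uv,z,c):
    p=back(uv,z,c);m=p.mean(0);e=[np.linalg.norm(p[i]-p[(i+1)%4])*1e3 for i in range(4)]
    a=p[3]-p[0]+p[2]-p[1];print(n,np.round(m*1e3,1),'edges',np.round(e,1),'long yaw',round(np.degrees(np.arctan2(a[1],a[0])),1))
show('trM',K([(218,165),(322,150),(347,330),(242,348)]),.008,'top')
show('trL',K([(434,82),(550,95),(528,297),(412,283)]),.008,'top')
show('trS',K([(612,157),(710,156),(717,308),(620,310)]),.008,'top')
print('holder',back(K([(100,244)]),.008,'top'))
show('med top',T([(160,168),(290,137),(370,405),(250,445)]),.075,'top')
print('med scene bottom edge',back(S([(195,378),(550,412)]),.03,'scene'),'top far edge',back(S([(210,155),(570,190)]),.075,'scene'))
print('large top',back(T([(128,165),(418,70),(462,215)]),.03,'top'),'scene',back(S([(185,90),(325,475),(112,440)]),.03,'scene'))
print('small top',back(T([(432,300),(468,408),(260,487)]),.03,'top'),'scene',back(S([(605,200),(590,465),(435,460)]),.03,'scene'))
print('bottle cap top',back(T([(203,302)]),.15,'top'),back(S([(418,135)]),.15,'scene'))
# box: triangulate a top corner
for z in(.1,.15,.2,.25): print(z,back([(316,244),(323,325),(428,325),(424,243)],z,'top')[:, :2].round(3).tolist(),back([(342,146),(370,100)],z,'scene')[:,:2].round(3).tolist())
E
```

```text
trM [553.   43.6   8. ] edges [ 74.  127.5  73.6 129.3] long yaw -172.7
trL [594.4 -96.1   8. ] edges [ 82.5 144.6  80.8 144.1] long yaw 172.3
trS [ 562.9 -223.2    8. ] edges [ 68.9 106.9  67.1 107.6] long yaw -179.9
holder [[0.5556614  0.17062351 0.008     ]]
med top [495.2 376.7  75. ] edges [ 49.6 105.5  46.  109.8] long yaw -160.1
med scene bottom edge [[0.53564577 0.41853614 0.03      ]
 [0.43932803 0.38217416 0.03      ]] top far edge [[0.55288993 0.37439582 0.075     ]
 [0.4553091  0.33812208 0.075     ]]
large top [[0.54665823 0.44685336 0.03      ]
 [0.58390154 0.3349211  0.03      ]
 [0.52672778 0.31552044 0.03      ]] scene [[0.5841736  0.33731621 0.03      ]
 [0.48829687 0.42794078 0.03      ]
 [0.54760637 0.44574818 0.03      ]]
small top [[0.49374006 0.32593639 0.03      ]
 [0.45224755 0.31047213 0.03      ]
 [0.42243989 0.38911992 0.03      ]] scene [[0.45373606 0.31374151 0.03      ]
 [0.42220157 0.3916168  0.03      ]
 [0.46236758 0.40997255 0.03      ]]
bottle cap top [[0.4843711  0.37622123 0.15      ]] [[0.48325025 0.37935647 0.15      ]]
0.1 [[0.458, -0.082], [0.262, -0.094], [0.262, -0.349], [0.46, -0.354]] [[0.469, -0.17], [0.46, -0.411]]
0.15 [[0.456, -0.075], [0.27, -0.086], [0.269, -0.329], [0.458, -0.334]] [[0.457, -0.118], [0.45, -0.346]]
0.2 [[0.454, -0.068], [0.277, -0.079], [0.277, -0.309], [0.456, -0.314]] [[0.446, -0.065], [0.439, -0.28]]
0.25 [[0.452, -0.061], [0.285, -0.071], [0.284, -0.289], [0.453, -0.293]] [[0.435, -0.012], [0.428, -0.215]]
```

Create go.py:
```python
# usage: go.py x y z yaw_y  (mm, deg) -> increments from the present pose
import sys,numpy as np
from scipy.spatial.transform import Rotation as R
from workcell import r
s=r.get_state();M=np.array(s['eef_rot']);p=np.array(s['tcp_pos'])*1e3
print('t',round(s['time_s'],2),'tcp',p.round(1),'yaw_y',round(np.degrees(np.arctan2(M[1,1],M[0,1])),1),'J',np.round(s['joints'],1),'F',np.round(s['contact_force'],1),'w',round(s['grip_width']*1e3,1),'gf',s['grip_force'])
a=[float(v) for v in sys.argv[1:]]
for i in range(0,len(a),4):
    x,y,z,w=a[i:i+4];w=np.radians(w);Y=np.array([np.cos(w),np.sin(w),0]);Z=np.array([0,0,-1.]);G=np.c_[np.cross(Y,Z),Y,Z]
    print(np.round(M.T@(np.array([x,y,z])-p),1),np.round(np.degrees(R.from_matrix(M.T@G).as_rotvec())/5,2))
```

```text
(no output)
```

move_arm --increments '[0,0,-80,0,0,0,0,0,-160,0,0,0,0,0,-160,0,0,0,0,0,-160,0,0,0,0,0,-160,0,0,0,350,-278,-160,0,0,0,350,-278,-160,0,0,0,350,-278,-160,0,0,0,350,-278,-160,0,0,0,350,-278,-160,0,0,0,350,-278,-160,0,0,0,350,-278,-160,0,0,0]' --hand 0

```text
time_s: 1.1
tcp_pos: [0.3801, -0.2865, 0.3637]
eef_rot: [[0.913, 0.409, -0.0], [0.409, -0.913, 0.0], [-0.0, -0.0, -1.0]]
contact_force: [0.3, 0.4, 0.1]
grip_width: 0.0877
grip_force: 0.0
```

```bash
python3 go.py 484 378 300 -69.7
```

```text
t 1.1 tcp [ 380.1 -286.5  363.7] yaw_y -65.9 J [-41.1  -8.2  67.1   0.  121.1  24.8] F [0.3 0.4 0.1] w 87.7 gf 0.0
[ 366.6 -563.8   63.9] [-0.    0.    0.77]
```

move_arm --increments '[366,-564,0,0,0,0.77,366,-564,0,0,0,0.77,366,-564,0,0,0,0.77,366,-564,0,0,0,0.77,366,-564,0,0,0,0.77,366,-564,0,0,0,0.77,366,-564,0,0,0,0.77,366,-564,0,0,0,0.77,366,-564,0,0,0,0.77,366,-564,0,0,0,0.77,366,-564,0,0,0,0.77,366,-564,0,0,0,0.77]'

```text
time_s: 2.1
tcp_pos: [0.4561, 0.2079, 0.3638]
eef_rot: [[0.938, 0.347, -0.0], [0.347, -0.938, -0.0], [-0.0, 0.0, -1.0]]
contact_force: [-0.2, -0.7, 0.8]
grip_width: 0.088
grip_force: 0.0
```

```bash
python3 go.py 484 378 200 -69.7
```

```text
t 2.1 tcp [456.1 207.9 363.8] yaw_y -69.7 J [ 20.6  -4.5  63.7  -0.  120.8  90.3] F [-0.2 -0.7  0.8] w 88.0 gf 0.0
[  85.4 -149.8  163.7] [0.   0.   0.01]
```

move_arm --increments '[85,-150,60,0,0,0,85,-150,60,0,0,0,85,-150,60,0,0,0,85,-150,60,0,0,0,85,-150,60,0,0,0,85,-150,164,0,0,0,85,-150,164,0,0,0,85,-150,164,0,0,0,85,-150,164,0,0,0,85,-150,164,0,0,0]'

```text
time_s: 2.93
tcp_pos: [0.4833, 0.3754, 0.1986]
eef_rot: [[0.938, 0.347, -0.003], [0.347, -0.938, -0.002], [-0.004, 0.001, -1.0]]
contact_force: [0.0, -0.2, 1.2]
grip_width: 0.0877
grip_force: 0.0
```

```bash
python3 go.py 484 378 111 -69.7
```

```text
t 2.93 tcp [483.3 375.4 198.6] yaw_y -69.7 J [ 34.7   7.2  68.9   0.  104.1 104.3] F [ 0.  -0.2  1.2] w 87.7 gf 0.0
[ 1.9 -2.2 87.6] [0.01 0.04 0.  ]
```

move_arm --increments '[1,-1,30,0,0,0,1,-1,60,0,0,0,1,-1,80,0,0,0,1,-1,87,0,0,0,1,-1,87,0,0,0,1,-1,87,0,0,0,1,-1,87,0,0,0]'

```text
time_s: 3.52
tcp_pos: [0.4858, 0.3779, 0.1166]
eef_rot: [[0.938, 0.347, 0.004], [0.347, -0.938, 0.003], [0.005, -0.001, -1.0]]
contact_force: [0.1, -0.1, 0.4]
grip_width: 0.0879
grip_force: 0.0
```

```bash
python3 go.py 484 378 111 -69.7
python3 - <<'E'
from workcell import r
import cv2
d=r.snapshot("scene")['image'][:,:,::-1];t=r.snapshot("top")['image'][:,:,::-1]
a=cv2.resize(d[230:330,190:290],None,fx=4,fy=4,interpolation=3);b=cv2.resize(t[180:280,90:190],None,fx=4,fy=4,interpolation=3)
cv2.imwrite("pics/grasp1.png",cv2.hconcat([a,b]))
E
```

```text
t 3.52 tcp [485.8 377.9 116.6] yaw_y -69.7 J [ 34.7   7.3  77.1   0.   95.3 104.4] F [ 0.1 -0.1  0.4] w 87.9 gf 0.0
[-1.7 -0.7  5.6] [-0.01 -0.05  0.  ]
```

View pics/grasp1.png

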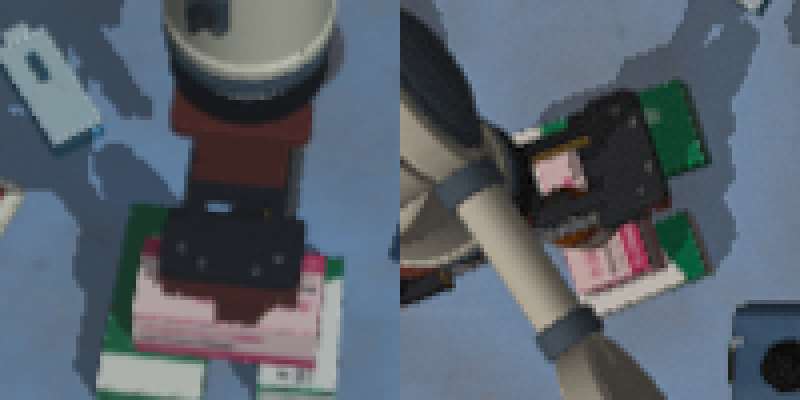

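The jaws straddle the bottle, with the fingers clear of the pink carton. I'll close on it.

move_arm --increments '[0,0,0,0,0,0,0,0,0,0,0,0,0,0,0,0,0,0,0,0,0,0,0,0,0,0,0,0,0,0,0,0,0,0,0,0,0,0,0,0,0,0,0,0,0,0,0,0]' --hand 1

```text
time_s: 4.28
tcp_pos: [0.4845, 0.3772, 0.1131]
eef_rot: [[0.938, 0.347, -0.0], [0.347, -0.938, 0.0], [-0.0, -0.0, -1.0]]
contact_force: [-0.9, 0.6, 0.3]
grip_width: 0.0381
grip_force: 0.3
```

```bash
python3 go.py 484 378 240 -69.7 555.7 170.6 240 -69.7
```

```text
t 4.28 tcp [484.5 377.2 113.1] yaw_y -69.7 J [ 34.7   7.4  77.4   0.   95.2 104.4] F [-0.9  0.6  0.3] w 38.1 gf 0.31480269666644745
[  -0.2   -1.  -126.9] [-0.  0.  0.]
[  -5.   218.4 -126.9] [-0.  0.  0.]
```

move_arm --increments '[0,0,0,0,0,0,0,0,0,0,0,0,0,0,-10,0,0,0,0,0,-40,0,0,0,0,0,-70,0,0,0,0,0,-95,0,0,0,0,0,-105,0,0,0,0,0,-110,0,0,0,-1,25,-110,0,0,0,-2,55,-110,0,0,0,-2,85,-110,0,0,0,-3,115,-110,0,0,0]'

```text
time_s: 5.28
tcp_pos: [0.5214, 0.2671, 0.2209]
eef_rot: [[0.937, 0.348, -0.003], [0.348, -0.937, -0.001], [-0.003, 0.0, -1.0]]
contact_force: [0.8, -0.8, -1.4]
grip_width: 0.0367
grip_force: 30.0
```

```bash
python3 go.py 555.7 170.6 60 -69.7
```

```text
t 5.28 tcp [521.4 267.1 220.9] yaw_y -69.6 J [ 23.8   3.4  70.7  -0.  106.1  93.4] F [ 0.8 -0.8 -1.4] w 36.7 gf 29.99584436416626
[ -0.9 102.3 160.9] [0.   0.04 0.01]
```

move_arm --increments '[0,30,0,0,0,0,0,60,0,0,0,0,0,85,0,0,0,0,0,98,10,0,0,0,0,102,35,0,0,0,-1,103,65,0,0,0,-1,103,95,0,0,0,-1,103,120,0,0,0,-1,103,145,0,0,0,-1,103,158,0,0,0,-1,103,160,0,0,0,-1,103,160,0,0,0]'

```text
time_s: 6.28
tcp_pos: [0.5556, 0.1715, 0.0617]
eef_rot: [[0.938, 0.348, -0.003], [0.348, -0.938, -0.001], [-0.003, -0.0, -1.0]]
contact_force: [0.7, -0.3, -1.2]
grip_width: 0.0362
grip_force: 30.0
```

```bash
python3 go.py 555.7 170.6 40.5 -69.7
python3 - <<'E'
from workcell import r
import cv2
d=r.snapshot("scene")['image'][:,:,::-1];t=r.snapshot("top")['image'][:,:,::-1]
a=cv2.resize(d[190:290,210:310],None,fx=4,fy=4,interpolation=3);b=cv2.resize(t[160:260,170:270],None,fx=4,fy=4,interpolation=3)
cv2.imwrite("pics/place1.png",cv2.hconcat([a,b]))
E
```

```text
t 6.28 tcp [555.6 171.5  61.7] yaw_y -69.7 J [13.8  3.6 86.7  0.  89.9 83.5] F [ 0.7 -0.3 -1.2] w 36.2 gf 29.994017779827118
[-0.1  0.9 21.2] [-0.01  0.03  0.01]
```

View pics/place1.png

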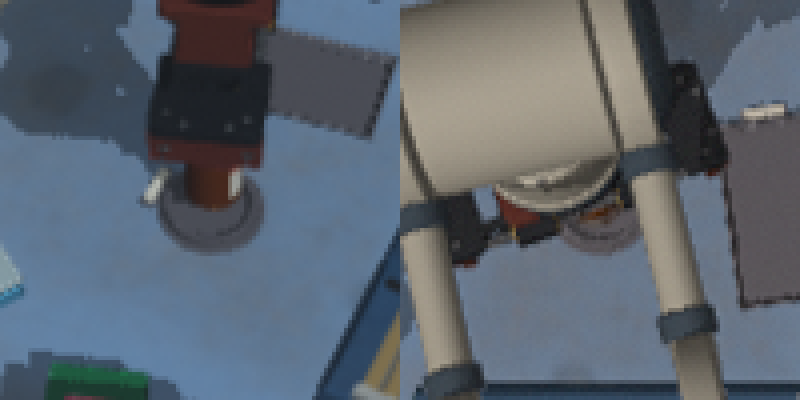

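The bottle is over the holder in the scene view, with its base front at about (262,242) and the ring centre at (263,243). I'll lower it.

move_arm --increments '[0,1,8,0,0,0,0,1,14,0,0,0,0,1,18,0,0,0,0,1,20,0,0,0,0,1,21,0,0,0,0,1,21,0,0,0,0,1,21,0,0,0]'

```text
time_s: 6.97
tcp_pos: [0.5569, 0.1704, 0.0423]
eef_rot: [[0.938, 0.347, 0.0], [0.347, -0.938, 0.0], [0.0, -0.0, -1.0]]
contact_force: [-0.6, 0.1, -0.9]
grip_width: 0.0365
grip_force: 30.0
```

```bash
python3 go.py 555.7 170.6 40 -69.7
```

```text
t 6.97 tcp [556.9 170.4  42.3] yaw_y -69.7 J [13.7  4.2 88.1  0.  87.7 83.3] F [-0.6  0.1 -0.9] w 36.5 gf 29.99402940273285
[-1.1 -0.6  2.3] [-0. -0.  0.]
```

move_arm --increments '[-1,0,1,0,0,0,-1,0,2,0,0,0,-1,0,2,0,0,0,-1,0,2,0,0,0]'

```text
time_s: 7.3
tcp_pos: [0.5559, 0.17, 0.0402]
eef_rot: [[0.938, 0.347, 0.0], [0.347, -0.938, 0.0], [0.0, 0.0, -1.0]]
contact_force: [0.3, 0.3, -1.8]
grip_width: 0.0365
grip_force: 30.0
```

move_arm --increments '[0,0,0,0,0,0,0,0,1,0,0,0,0,0,1,0,0,0,0,0,1,0,0,0]'

```text
time_s: 7.63
tcp_pos: [0.5563, 0.1702, 0.04]
eef_rot: [[0.938, 0.347, 0.001], [0.347, -0.938, 0.0], [0.001, 0.0, -1.0]]
contact_force: [-0.5, -0.0, 5.0]
grip_width: 0.0369
grip_force: 30.0
```

Contact (Fz up to 5 N), so the base is on the floor. Next: open, then rise.

move_arm --increments '[0,0,0,0,0,0,0,0,0,0,0,0,0,0,0,0,0,0,0,0,0,0,0,0,0,0,0,0,0,0,0,0,0,0,0,0,0,0,0,0,0,0,0,0,-20,0,0,0,0,0,-50,0,0,0,0,0,-90,0,0,0,0,0,-120,0,0,0,0,0,-130,0,0,0]' --hand 0.15

```text
time_s: 8.63
tcp_pos: [0.5577, 0.1705, 0.1756]
eef_rot: [[0.938, 0.347, 0.008], [0.347, -0.938, 0.002], [0.009, 0.001, -1.0]]
contact_force: [-0.2, 0.7, 1.2]
grip_width: 0.0748
grip_force: 0.0
```

```bash
python3 go.py 495.5 377.5 180 -69.7
```

```text
t 8.63 tcp [557.7 170.5 175.6] yaw_y -69.7 J [ 13.7   1.9  76.9   0.  100.7  83.3] F [-0.2  0.7  1.2] w 74.8 gf 0.0
[  13.6 -215.7   -4.5] [ 0.01 -0.1   0.  ]
```

move_arm --increments '[13,-40,0,0,0,0,13,-80,0,0,0,0,13,-120,0,0,0,0,13,-160,0,0,0,0,13,-190,0,0,0,0,13,-210,0,0,0,0,13,-216,0,0,0,0,13,-216,20,0,0,0,13,-216,50,0,0,0,13,-216,70,0,0,0,13,-216,75,0,0,0,13,-216,75,0,0,0]'

```text
time_s: 9.63
tcp_pos: [0.4924, 0.3755, 0.0913]
eef_rot: [[0.938, 0.346, -0.004], [0.346, -0.938, -0.003], [-0.005, 0.002, -1.0]]
contact_force: [0.2, -0.2, -0.1]
grip_width: 0.0746
grip_force: 0.0
```

```bash
python3 go.py 495.5 377.5 56 -69.7
python3 - <<'E'
from workcell import r
import cv2
d=r.snapshot("scene")['image'][:,:,::-1];t=r.snapshot("top")['image'][:,:,::-1]
a=cv2.resize(d[250:350,190:290],None,fx=4,fy=4,interpolation=3);b=cv2.resize(t[180:280,90:190],None,fx=4,fy=4,interpolation=3);c=cv2.resize(d[190:290,210:310],None,fx=2,fy=2,interpolation=3)
e=cv2.resize(t[160:260,170:270],None,fx=2,fy=2,interpolation=3)
cv2.imwrite("pics/grasp2.png",cv2.vconcat([cv2.hconcat([a,b]),cv2.resize(cv2.hconcat([c,e]),None,fx=1,fy=1).copy() if 0 else cv2.copyMakeBorder(cv2.hconcat([c,e]),0,0,0,400,0)]))
E
```

```text
t 9.63 tcp [492.4 375.5  91.3] yaw_y -69.7 J [ 34.2   8.8  78.   -0.   93.4 103.9] F [ 0.2 -0.2 -0.1] w 74.6 gf 0.0
[ 3.8 -0.9 35.3] [ 0.02  0.06 -0.01]
```

View pics/grasp2.png

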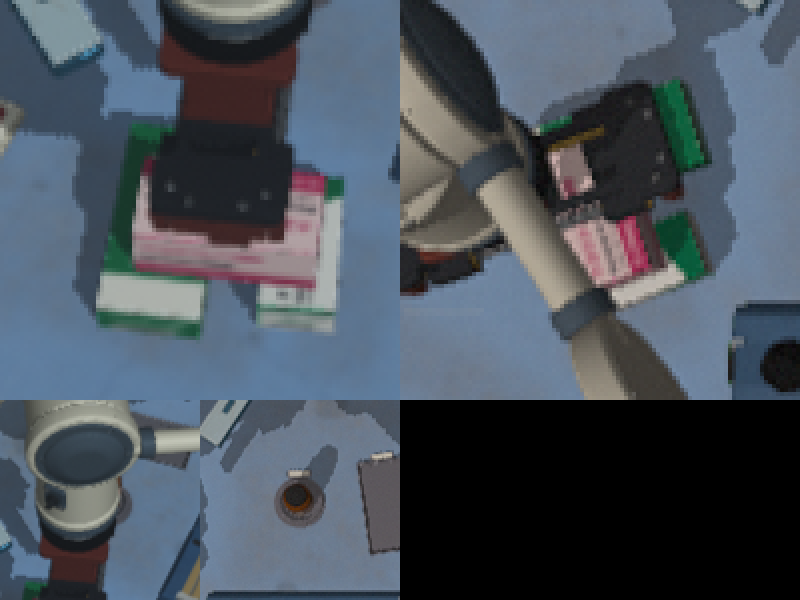

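The bottle stands centred in the holder and the stack is undisturbed, with the jaws above the pink carton. I'll go down and close on it.

move_arm --increments '[3,-1,10,0,0,0,3,-1,20,0,0,0,3,-1,30,0,0,0,3,-1,34,0,0,0,3,-1,36,0,0,0,3,-1,36,0,0,0,3,-1,36,0,0,0]'

```text
time_s: 10.32
tcp_pos: [0.4956, 0.3791, 0.0582]
eef_rot: [[0.938, 0.347, -0.0], [0.347, -0.938, -0.0], [-0.0, -0.0, -1.0]]
contact_force: [-0.5, -0.2, 0.6]
grip_width: 0.0744
grip_force: 0.0
```

```bash
python3 go.py 495.5 377.5 56 -69.7
```

```text
t 10.32 tcp [495.6 379.1  58.2] yaw_y -69.7 J [ 34.3  10.   80.1   0.   89.9 104. ] F [-0.5 -0.2  0.6] w 74.4 gf 0.0
[-0.6  1.5  2.2] [-0.    0.    0.01]
```

move_arm --increments '[0,1,1,0,0,0,0,1,1,0,0,0,0,1,1,0,0,0,0,1,1,0,0,0,0,1,1,0,0,0,0,1,1,0,0,0,0,1,1,0,0,0,0,1,1,0,0,0]' --hand 1

```text
time_s: 10.98
tcp_pos: [0.4959, 0.3782, 0.0571]
eef_rot: [[0.938, 0.347, -0.0], [0.347, -0.938, 0.0], [-0.0, -0.0, -1.0]]
contact_force: [-0.4, 0.5, 0.7]
grip_width: 0.0244
grip_force: 0.0
```

```bash
python3 go.py 553 43.6 150 -82.7
```

```text
t 10.98 tcp [495.9 378.2  57.1] yaw_y -69.7 J [ 34.2  10.   80.2   0.   89.8 103.9] F [-0.4  0.5  0.7] w 24.4 gf 0.0
[-62.7 333.6 -92.9] [-0.   0.   2.6]
```

The opening is 24 mm with no force, which can't be right for a 50 mm carton. I'll look before doing anything else.

Run:
```python
from workcell import r
import cv2
s=r.get_state();print(s['grip_width'],s['grip_force'])
d=r.snapshot("scene")['image'][:,:,::-1];t=r.snapshot("top")['image'][:,:,::-1]
s=r.get_state();print(s['grip_width'],s['grip_force'],s['contact_force'])
a=cv2.resize(d[250:350,190:290],None,fx=4,fy=4,interpolation=3);b=cv2.resize(t[180:280,90:190],None,fx=4,fy=4,interpolation=3)
cv2.imwrite("pics/g3.png",cv2.hconcat([a,b]))
```

```text
0.0244350067608065 0.0
0.01697597980851768 0.0 [-1.31212973  0.66844352 -0.95905949]
```

View pics/g3.png

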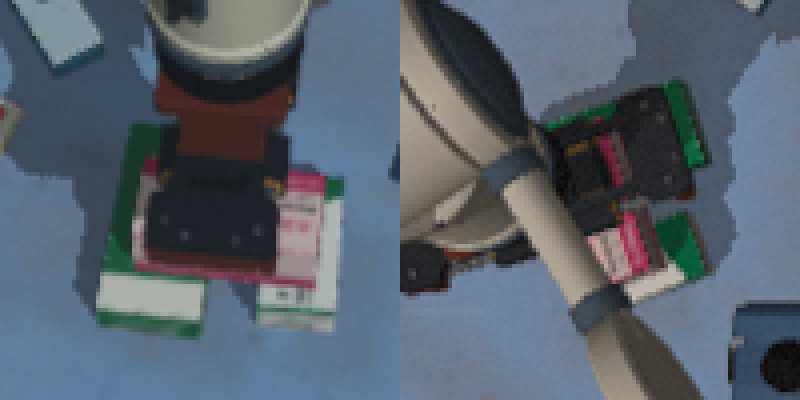

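Run:
```python
from h import *
from workcell import r
s=r.get_state();M=np.array(s['eef_rot']);p=np.array(s['tcp_pos']);print(p,s['grip_width'],s['time_s'])
L=np.array([[a,b,c] for c in(.03,.075) for a,b in((-.025,-.0525),(.025,-.0525),(.025,.0525),(-.025,.0525))])
W=world(L,(.4955,.3775,np.radians(110.3-180)));W=world(L,(.4955,.3775,np.radians(20.3-90)))
im=cv2.resize(cv2.imread("pics/g3.png"),None,fx=1,fy=1)
out=[]
for n,off,x0 in(("scene",(190,250),0),("top",(90,180),400)):
    pm=im[:,x0:x0+400].copy();pm=cv2.resize(pm,(800,800))[:600] if 0 else pm
    f=lambda P:[tuple(int(v) for v in q) for q in (proj(P,n)-off+.5)*4-.5]
    q=f(W)
    for i in range(4):
        for a,b in((i,(i+1)%4),(4+i,4+(i+1)%4),(i,i+4)): cv2.line(pm,q[a],q[b],(0,255,255),1)
    # finger tips: opening .02, pads 20 wide
    for sg in(-1,1):
        F=[p+M@np.array([x,sg*.01,z]) for x,z in((-.01,.017),(.01,.017),(.01,-.02),(-.01,-.02))]
        cv2.polylines(pm,[np.array(f(F))],True,(255,255,0) if sg>0 else (255,0,255),1)
    out.append(pm)
cv2.imwrite("pics/g3o.png",cv2.hconcat(out))
```

```text
[0.49594448 0.37815365 0.05711339] 0.01697597980851768 11.0833
```

View pics/g3o.png

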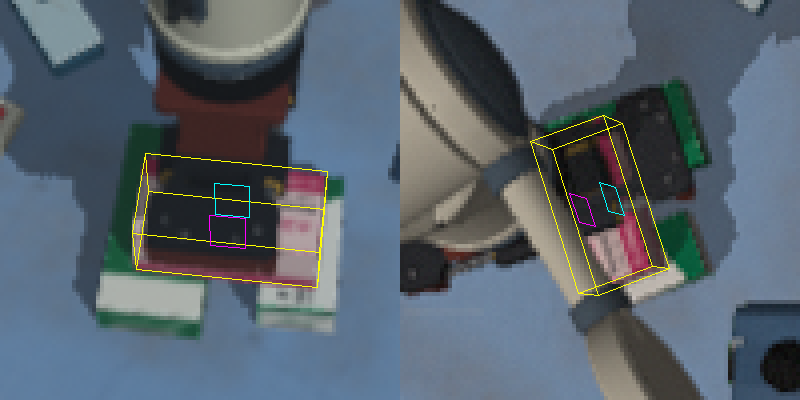

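Run:
```python
from h import *
def T(p,w):
    w=np.radians(w);Y=np.array([np.cos(w),np.sin(w),0]);Z=np.array([0,0,-1.]);return np.array(p),np.c_[np.cross(Y,Z),Y,Z]
for nm,p,off,half in(("place1",(.5556,.1715,.0617),(210,190),.018),("g3",(.4959,.3782,.0571),(190,250),.01)):
    p,M=T(p,-69.7)
    f=lambda L:(((proj(np.array([p+M@np.array(l) for l in L]),"scene")-off)+.5)*4-.5).round().tolist()
    print(nm,"body low near edge",f([(-.0375,-.089,-.063),(.0375,-.089,-.063)]),"w/o178: 75along y",f([(-.089,-.0375,-.063),(.089,-.0375,-.063)]))
    print("  near finger outer face tip",f([(-.01,-half-.0135,.017),(.01,-half-.0135,.017)]),"top of finger",f([(-.01,-half-.0135,-.063),(.01,-half-.0135,-.063)]),'tcp',f([(0,0,0)]))
```

```text
place1 body low near edge [[265.0, 219.0], [138.0, 207.0]] w/o178: 75along y [[356.0, 156.0], [65.0, 130.0]]
  near finger outer face tip [[224.0, 211.0], [193.0, 208.0]] top of finger [[227.0, 136.0], [194.0, 133.0]] tcp [[214.0, 155.0]]
g3 body low near edge [[281.0, 324.0], [137.0, 309.0]] w/o178: 75along y [[387.0, 243.0], [57.0, 209.0]]
  near finger outer face tip [[243.0, 271.0], [208.0, 267.0]] top of finger [[242.0, 204.0], [206.0, 200.0]] tcp [[230.0, 218.0]]
```

Run:
```python
from h import *
def T(p,w):
    w=np.radians(w);Y=np.array([np.cos(w),np.sin(w),0]);Z=np.array([0,0,-1.]);return np.array(p),np.c_[np.cross(Y,Z),Y,Z]
out=[]
for nm,p,off,half in(("grasp1",(.4858,.3779,.1166),(190,230),.044),("place1",(.5556,.1715,.0617),(210,190),.018)):
    im=cv2.resize(cv2.imread(f"pics/{nm}.png")[:,:400][100:] if 0 else cv2.imread(f"pics/{nm}.png")[:400,:400],None,fx=2,fy=2,interpolation=3)
    p,M=T(p,-69.7)
    f=lambda L:((((proj(np.array([p+M@np.array(l) for l in L]),"scene")-off)+.5)*8)).astype(int)
    for sg,col in((-1,(255,0,255)),(1,(255,255,0))):
        o=sg*(half+.0135);i=sg*half
        cv2.polylines(im,[f([(-.01,o,.017),(.01,o,.017),(.01,o,-.063),(-.01,o,-.063)])],True,col,1)
        cv2.polylines(im,[f([(-.01,o,.017),(.01,o,.017),(.01,i,.017),(-.01,i,.017)])],True,col,1)
    cv2.polylines(im,[f([(-.0375,-.089,-.063),(.0375,-.089,-.063),(.0375,.089,-.063),(-.0375,.089,-.063)])],True,(0,255,255),1)
    out.append(im[250:750,200:600] if nm=="grasp1" else im[50:550,200:600])
cv2.imwrite("pics/cmp.png",cv2.hconcat(out))
```

```text
(no output)
```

View pics/cmp.png

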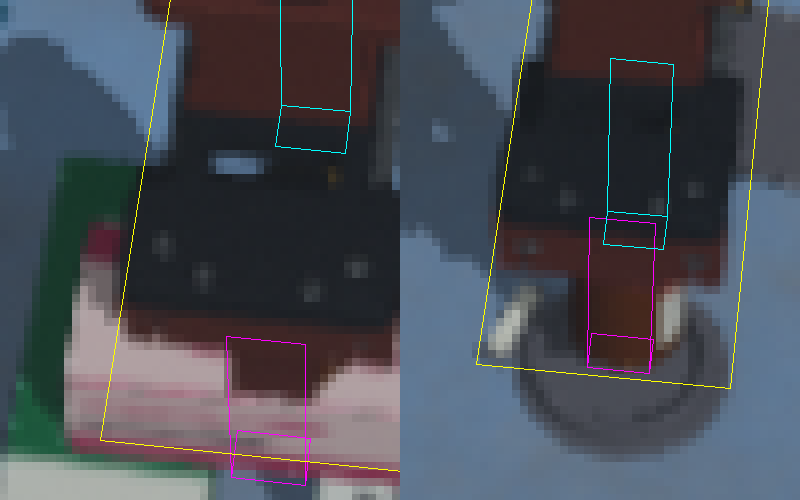

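The overlay gives the reason. The real fingertips (brown protrusion ending near row 400, against a predicted 475) sit about 35 mm higher than the state and tip_reach imply. The jaws therefore closed above the carton, which hasn't moved. I'll calibrate the height by gently touching the carton top, known to be at 75 mm, with the closed fingertips.

move_arm --increments '[0,0,0,0,0,0,0,0,1,0,0,0,0,0,1,0,0,0,0,0,2,0,0,0,0,0,2,0,0,0,0,0,2,0,0,0]'

```text
time_s: 11.58
tcp_pos: [0.4963, 0.3784, 0.0569]
eef_rot: [[0.938, 0.347, 0.002], [0.347, -0.938, 0.001], [0.002, -0.0, -1.0]]
contact_force: [-1.5, -0.7, 6.9]
grip_width: 0.0006
grip_force: 3.6
```

```bash
python3 go.py
```

```text
t 11.58 tcp [496.3 378.4  56.9] yaw_y -69.7 J [ 34.2  10.   80.3   0.   89.6 103.9] F [-1.5 -0.7  6.9] w 0.6 gf 3.629199417773634
```

Contact at 57 mm (6.9 N) puts the real fingertip height at tcp_z + 18 mm, and the bottle's grasp and placing heights agree with that. I'll regrasp the medium carton at tcp z ≈ 22 mm (tips at 40).

move_arm --increments '[0,0,-15,0,0,0,0,0,-25,0,0,0,0,0,-30,0,0,0,0,0,-30,0,0,0,0,0,-30,0,0,0,0,0,-30,0,0,0,0,0,-30,0,0,0,0,0,-30,0,0,0,0,0,-30,0,0,0,0,0,-30,0,0,0,0,0,-30,0,0,0,0,0,-30,0,0,0]' --hand 0.15

```text
time_s: 12.58
tcp_pos: [0.4959, 0.3782, 0.0851]
eef_rot: [[0.938, 0.347, -0.0], [0.347, -0.938, 0.0], [-0.0, -0.0, -1.0]]
contact_force: [-0.6, -0.2, 0.3]
grip_width: 0.0742
grip_force: 0.0
```

```bash
python3 go.py 495.5 377.5 22 -69.7
```

```text
t 12.58 tcp [495.9 378.2  85.1] yaw_y -69.7 J [ 34.2   9.3  78.1   0.   92.6 103.9] F [-0.6 -0.2  0.3] w 74.2 gf 0.0
[-0.6  0.5 63.1] [-0.  0.  0.]
```

move_arm --increments '[0,0,15,0,0,0,0,0,30,0,0,0,0,0,42,0,0,0,0,0,52,0,0,0,0,0,58,0,0,0,0,0,62,0,0,0,0,0,62,0,0,0,0,0,62,0,0,0]'

```text
time_s: 13.25
tcp_pos: [0.4961, 0.3783, 0.0235]
eef_rot: [[0.938, 0.347, 0.0], [0.347, -0.938, 0.0], [0.0, -0.0, -1.0]]
contact_force: [-0.2, -0.9, -0.4]
grip_width: 0.0745
grip_force: 0.0
```

move_arm --increments '[0,0,0,0,0,0,0,0,0,0,0,0,0,0,0,0,0,0,0,0,0,0,0,0,0,0,0,0,0,0,0,0,0,0,0,0,0,0,0,0,0,0,0,0,0,0,0,0]' --hand 1

```text
time_s: 13.92
tcp_pos: [0.4961, 0.3784, 0.0236]
eef_rot: [[0.938, 0.347, 0.001], [0.347, -0.938, 0.001], [0.001, -0.0, -1.0]]
contact_force: [0.6, 0.0, 2.7]
grip_width: 0.0502
grip_force: 30.0
```

```bash
python3 go.py 553 43.6 150 -82.7
```

```text
t 13.92 tcp [496.1 378.4  23.6] yaw_y -69.7 J [ 34.2  11.   82.5   0.   86.4 103.9] F [0.6 0.  2.7] w 50.2 gf 30.000280737876892
[ -62.8  333.6 -126.5] [-0.   -0.01  2.6 ]
```

The medium carton is gripped (50.2 mm, 30 N). I'll lift it and carry it to the medium tray.

move_arm --increments '[0,0,-15,0,0,0,0,0,-45,0,0,0,0,0,-75,0,0,0,0,0,-95,0,0,0,0,0,-105,0,0,0,-5,25,-110,0,0,0.2,-10,55,-110,0,0,0.5,-16,85,-110,0,0,0.8,-21,115,-110,0,0,1.1,-27,145,-110,0,0,1.4,-33,175,-110,0,0,1.7,-39,205,-110,0,0,2]'

```text
time_s: 14.92
tcp_pos: [0.53, 0.1708, 0.1317]
eef_rot: [[0.984, 0.178, -0.002], [0.178, -0.984, -0.001], [-0.002, 0.0, -1.0]]
contact_force: [0.4, 0.5, -0.9]
grip_width: 0.05
grip_force: 30.0
```

```bash
python3 go.py 553 43.6 130 -82.7
```

```text
t 14.92 tcp [530.  170.8 131.7] yaw_y -79.7 J [14.4 -1.5 84.7 -0.  96.9 94.1] F [ 0.4  0.5 -0.9] w 50.0 gf 29.99991148710251
[ -0.  129.2   1.7] [0.   0.02 0.59]
```

move_arm --increments '[0,30,0,0,0,0.3,0,60,0,0,0,0.6,0,90,0,0,0,0.6,0,115,0,0,0,0.6,0,127,10,0,0,0.6,0,129,35,0,0,0.6,0,129,60,0,0,0.6,0,129,85,0,0,0.6,0,129,103,0,0,0.6,0,129,110,0,0,0.6,0,129,110,0,0,0.6,0,129,110,0,0,0.6]'

```text
time_s: 15.92
tcp_pos: [0.5534, 0.0459, 0.0228]
eef_rot: [[0.992, 0.128, -0.001], [0.128, -0.992, 0.0], [-0.001, -0.0, -1.0]]
contact_force: [0.2, -0.6, -0.4]
grip_width: 0.0499
grip_force: 30.0
```

```bash
python3 go.py 553 43.6 -4.4 -82.7;  python3 - <<'E'
from workcell import r
import cv2
d=r.snapshot("scene")['image'][:,:,::-1];t=r.snapshot("top")['image'][:,:,::-1]
a=cv2.resize(d[160:260,230:330],None,fx=4,fy=4,interpolation=3);b=cv2.resize(t[160:260,220:320],None,fx=4,fy=4,interpolation=3)
cv2.imwrite("pics/place2.png",cv2.hconcat([a,b]))
E
```

```text
t 15.92 tcp [553.4  45.9  22.8] yaw_y -82.7 J [ 1.2  0.8 93.6  0.  85.7 83.9] F [ 0.2 -0.6 -0.4] w 49.9 gf 29.99973088502884
[-0.6  2.2 27.2] [-0.    0.01  0.01]
```

View pics/place2.png

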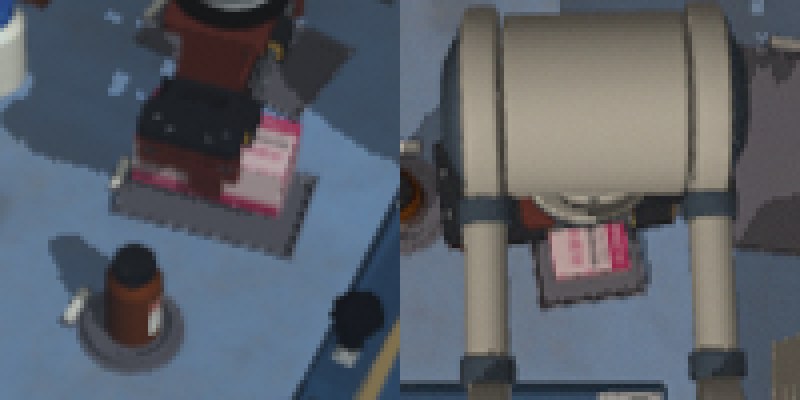

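The carton hangs level and centred over the medium tray, and the bottle stands upright in the holder. I'll lower it.

move_arm --increments '[0,2,10,0,0,0,0,2,18,0,0,0,0,2,23,0,0,0,0,2,25,0,0,0,0,2,25,0,0,0,0,2,25,0,0,0]'

```text
time_s: 16.52
tcp_pos: [0.5538, 0.0435, -0.0021]
eef_rot: [[0.992, 0.127, -0.0], [0.127, -0.992, 0.0], [-0.0, -0.0, -1.0]]
contact_force: [0.2, -0.3, -0.9]
grip_width: 0.0499
grip_force: 30.0
```

move_arm --increments '[0,0,1,0,0,0,0,0,2,0,0,0,0,0,2,0,0,0,0,0,2,0,0,0]'

```text
time_s: 16.85
tcp_pos: [0.554, 0.0435, -0.0038]
eef_rot: [[0.992, 0.127, 0.0], [0.127, -0.992, 0.0], [0.0, -0.0, -1.0]]
contact_force: [0.2, 0.5, -0.4]
grip_width: 0.0497
grip_force: 30.0
```

move_arm --increments '[0,0,1,0,0,0,0,0,1,0,0,0,0,0,1,0,0,0]'

```text
time_s: 17.1
tcp_pos: [0.5543, 0.0435, -0.0044]
eef_rot: [[0.992, 0.127, 0.001], [0.127, -0.992, 0.0], [0.001, 0.0, -1.0]]
contact_force: [0.8, -0.8, 1.6]
grip_width: 0.0499
grip_force: 30.0
```

move_arm --increments '[0,0,0,0,0,0,0,0,0,0,0,0,0,0,0,0,0,0,0,0,0,0,0,0,0,0,0,0,0,0,0,0,-15,0,0,0,0,0,-45,0,0,0,0,0,-80,0,0,0,0,0,-110,0,0,0,0,0,-130,0,0,0,0,0,-140,0,0,0]' --hand 0.18

```text
time_s: 18.02
tcp_pos: [0.5553, 0.0435, 0.1392]
eef_rot: [[0.992, 0.127, 0.006], [0.127, -0.992, 0.0], [0.005, 0.001, -1.0]]
contact_force: [0.2, 0.8, 0.6]
grip_width: 0.0718
grip_force: 0.0
```

```bash
python3 go.py 536.5 382 120 18.5
```

```text
t 18.02 tcp [555.3  43.5 139.2] yaw_y -82.7 J [ 1.  -1.9 84.4  0.  97.2 83.7] F [0.2 0.8 0.6] w 71.8 gf 0.0
[  24.4 -338.1   19.1] [  0.06  -0.04 -20.24]
```

Run:
```python
from workcell import r
import cv2
d=r.snapshot("scene")['image'][:,:,::-1];t=r.snapshot("top")['image'][:,:,::-1]
cv2.imwrite("pics/s_full.png",d);cv2.imwrite("pics/t_full.png",t)
b=cv2.resize(t[190:270,105:185],None,fx=5,fy=5,interpolation=3);a=cv2.resize(d[268:348,195:275],None,fx=5,fy=5,interpolation=3)
cv2.imwrite("pics/flats.png",cv2.hconcat([b,a]))
```

```text
(no output)
```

View pics/flats.png

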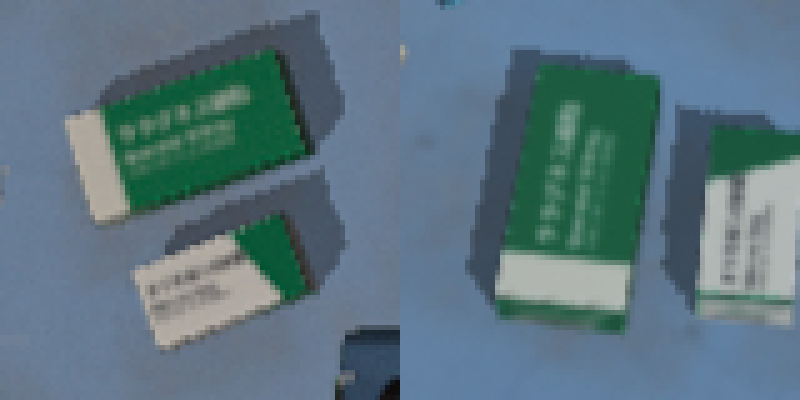

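```bash
python3 - <<'E'
from h import *
def show(n,uv,z,c):
    p=back(uv,z,c);m=p.mean(0);e=[np.linalg.norm(p[i]-p[(i+1)%4])*1e3 for i in range(4)]
    a=p[1]-p[0]+p[2]-p[3];print(n,np.round(m*1e3,1),'edges',np.round(e,1),'yaw01',round(np.degrees(np.arctan2(a[1],a[0])),1))
T=lambda u:uncrop(u,5,(105,190)); S=lambda u:uncrop(u,5,(195,268))
show('L top',T([(66,116),(275,50),(304,156),(96,221)]),.03,'top')
show('L sc',S([(140,65),(260,75),(232,310),(97,297)]),.03,'scene')
show('S top',T([(134,269),(284,214),(308,291),(160,348)]),.03,'top')
# colour-based check on the large top (green+white strip via blue-background rejection)
E
python3 go.py 536.5 382 120 18.5
```

```text
L top [536.8 381.1  30. ] edges [118.7  61.2 116.9  60.6] yaw01 -72.4
L sc [536.  382.9  30. ] edges [ 58.9 121.1  61.9 120.7] yaw01 -159.0
S top [458.2 357.9  30. ] edges [85.2 43.9 83.9 45.1] yaw01 -69.4
t 18.12 tcp [554.9  43.5 137.2] yaw_y -82.7 J [ 1.  -1.9 84.5  0.  97.1 83.7] F [ 0.1 -0.6 -0.8] w 72.0 gf 0.0
[  24.8 -338.1   17.2] [  0.04  -0.03 -20.24]
```

move_arm --increments '[2,-30,0,0,0,-1.4,4,-60,0,0,0,-2.8,7,-95,0,0,0,-4.2,9,-130,0,0,0,-5.6,12,-165,0,0,0,-7,15,-200,0,0,0,-8.4,17,-235,0,0,0,-9.8,20,-270,0,0,0,-11.2,22,-300,0,0,0,-12.6,24,-325,0,0,0,-14,25,-338,0,0,0,-15.4,25,-338,0,0,0,-16.8]'

```text
time_s: 19.12
tcp_pos: [0.5337, 0.3845, 0.1311]
eef_rot: [[-0.032, 0.999, -0.005], [0.999, 0.032, -0.002], [-0.002, -0.005, -1.0]]
contact_force: [-0.9, -0.1, 0.0]
grip_width: 0.0719
grip_force: 0.0
```

```bash
python3 go.py 536.5 382 50 18.5
```

```text
t 19.12 tcp [533.7 384.5 131.1] yaw_y 1.9 J [32.8 14.3 67.8  0.1 98.2 30.9] F [-0.9 -0.1  0. ] w 71.9 gf 0.0
[-2.4  3.1 81.1] [-0.06  0.01 -3.33]
```

move_arm --increments '[-1,1,0,0,0,-1.4,-1,1,20,0,0,-2.8,-1,1,45,0,0,-3.3,-1,1,65,0,0,-3.3,-1,1,78,0,0,-3.3,-1,1,80,0,0,-3.3,-1,1,80,0,0,-3.3,-1,1,80,0,0,-3.3]'

```text
time_s: 19.78
tcp_pos: [0.5369, 0.381, 0.0557]
eef_rot: [[-0.306, 0.952, 0.0], [0.952, 0.306, 0.0], [0.0, 0.001, -1.0]]
contact_force: [0.2, -1.1, -0.3]
grip_width: 0.0722
grip_force: 0.0
```

```bash
python3 go.py 536.5 382 -8 18.5
```

```text
t 19.78 tcp [536.9 381.   55.7] yaw_y 17.8 J [32.4 15.3 74.3 -0.  90.4 14.6] F [ 0.2 -1.1 -0.3] w 72.2 gf 0.0
[ 1.  -0.1 63.7] [ 0.01 -0.   -0.14]
```

move_arm --increments '[1,0,15,0,0,-0.1,1,0,30,0,0,-0.1,1,0,43,0,0,-0.1,1,0,54,0,0,-0.1,1,0,60,0,0,-0.1,1,0,62,0,0,-0.1,1,0,62,0,0,-0.1,1,0,62,0,0,-0.1]'

```text
time_s: 20.45
tcp_pos: [0.5368, 0.3821, -0.0061]
eef_rot: [[-0.314, 0.949, 0.001], [0.949, 0.314, 0.001], [0.0, 0.001, -1.0]]
contact_force: [1.4, 0.9, -0.4]
grip_width: 0.0719
grip_force: 0.0
```

move_arm --increments '[0,0,0,0,0,0,0,0,0,0,0,0,0,0,0,0,0,0,0,0,0,0,0,0,0,0,0,0,0,0]' --hand 1

```text
time_s: 20.87
tcp_pos: [0.537, 0.3822, -0.0058]
eef_rot: [[-0.314, 0.949, 0.002], [0.949, 0.314, 0.001], [0.0, 0.002, -1.0]]
contact_force: [1.0, 0.2, 3.4]
grip_width: 0.0596
grip_force: 30.0
```

```bash
python3 go.py 594.4 -96.1 130 82.3
```

```text
t 20.87 tcp [537.  382.2  -5.8] yaw_y 18.3 J [32.5 17.4 78.2 -0.  84.3 14.2] F [1.  0.2 3.4] w 59.6 gf 29.950519502162933
[-472.   -95.5 -136.2] [ 2.00e-02  1.00e-02 -1.28e+01]
```

move_arm --increments '[0,0,-12,0,0,0,0,0,-40,0,0,0,0,0,-75,0,0,0,0,0,-105,0,0,0,0,0,-125,0,0,0,-20,-4,-133,0,0,-0.5,-50,-10,-135,0,0,-1.4,-84,-17,-135,0,0,-2.3,-118,-24,-135,0,0,-3.2,-152,-31,-135,0,0,-4.1,-186,-38,-135,0,0,-5,-220,-45,-135,0,0,-5.9]'

```text
time_s: 21.87
tcp_pos: [0.5623, 0.1573, 0.1286]
eef_rot: [[-0.744, 0.668, -0.0], [0.668, 0.744, 0.0], [0.0, -0.0, -1.0]]
contact_force: [0.5, 0.2, -0.9]
grip_width: 0.0596
grip_force: 29.9
```

```bash
python3 go.py 594.4 -96.1 128 82.3
```

```text
t 21.87 tcp [562.3 157.3 128.6] yaw_y 48.1 J [ 12.3   2.6  80.8   0.   96.5 -35.8] F [ 0.5  0.2 -0.9] w 59.6 gf 29.948074221611023
[-193.2 -167.1    0.6] [-0.   -0.   -6.85]
```

move_arm --increments '[-26,-23,0,0,0,-0.9,-52,-45,0,0,0,-1.8,-78,-67,0,0,0,-2.7,-104,-90,0,0,0,-3.6,-130,-112,0,0,0,-4.5,-154,-133,0,0,0,-5.4,-173,-150,0,0,0,-6.2,-187,-162,0,0,0,-6.8,-193,-167,10,0,0,-6.85,-193,-167,35,0,0,-6.85,-193,-167,60,0,0,-6.85,-193,-167,75,0,0,-6.85]'

```text
time_s: 22.87
tcp_pos: [0.5921, -0.0936, 0.0496]
eef_rot: [[-0.99, 0.14, -0.004], [0.14, 0.99, 0.001], [0.004, 0.001, -1.0]]
contact_force: [-0.2, 0.6, -1.7]
grip_width: 0.0598
grip_force: 29.9
```

```bash
python3 go.py 594.4 -96.1 15 82.3
```

```text
t 22.87 tcp [592.1 -93.6  49.6] yaw_y 82.0 J [-12.3   6.8  84.6   0.   88.9 -94.2] F [-0.2  0.6 -1.7] w 59.8 gf 29.948891401290894
[-2.8 -2.1 34.6] [ 0.01 -0.05 -0.07]
```

move_arm --increments '[-1,-1,15,0,0,0,-2,-2,28,0,0,0,-2,-2,38,0,0,0,-2,-2,45,0,0,0,-2,-2,48,0,0,0,-2,-2,48,0,0,0,-2,-2,48,0,0,0]'

```text
time_s: 23.45
tcp_pos: [0.5958, -0.0967, 0.0058]
eef_rot: [[-0.99, 0.138, 0.001], [0.138, 0.99, -0.0], [-0.001, 0.0, -1.0]]
contact_force: [-0.0, 0.2, -1.0]
grip_width: 0.0599
grip_force: 29.9
```

```bash
python3 go.py 594.4 -96.1 -4 82.3
```

```text
t 23.45 tcp [595.8 -96.7   5.8] yaw_y 82.1 J [-12.5   8.7  87.    0.   84.2 -94.5] F [-0.   0.2 -1. ] w 59.9 gf 29.948772490024567
[1.4 0.4 9.8] [-0.    0.01 -0.05]
```

move_arm --increments '[1,0,4,0,0,0,1,0,7,0,0,0,1,0,8,0,0,0,1,0,8,0,0,0,1,0,8,0,0,0]'

```text
time_s: 23.87
tcp_pos: [0.5943, -0.0966, -0.0029]
eef_rot: [[-0.99, 0.138, -0.0], [0.138, 0.99, -0.0], [0.0, -0.0, -1.0]]
contact_force: [-0.2, -0.9, -1.0]
grip_width: 0.06
grip_force: 29.9
```

move_arm --increments '[0,0,1,0,0,0,0,0,1,0,0,0,0,0,1,0,0,0]'

```text
time_s: 24.12
tcp_pos: [0.5944, -0.0966, -0.0038]
eef_rot: [[-0.99, 0.138, 0.0], [0.138, 0.99, -0.0], [-0.0, 0.0, -1.0]]
contact_force: [-0.3, -0.3, 0.8]
grip_width: 0.0602
grip_force: 29.9
```

move_arm --increments '[0,0,0.5,0,0,0,0,0,0.5,0,0,0,0,0,0.5,0,0,0,0,0,0.5,0,0,0,0,0,-15,0,0,0,0,0,-45,0,0,0,0,0,-80,0,0,0,0,0,-110,0,0,0,0,0,-130,0,0,0,0,0,-140,0,0,0]' --hand 0.15

```text
time_s: 24.95
tcp_pos: [0.5957, -0.0969, 0.1406]
eef_rot: [[-0.99, 0.138, 0.006], [0.138, 0.99, -0.001], [-0.006, -0.0, -1.0]]
contact_force: [-0.3, -0.1, 0.4]
grip_width: 0.0749
grip_force: 0.0
```

```bash
python3 go.py 458 359 130 21
```

```text
t 24.95 tcp [595.7 -96.9 140.6] yaw_y 82.1 J [-12.5   5.2  76.9   0.   97.5 -94.5] F [-0.3 -0.1  0.4] w 74.9 gf 0.0
[199.4 432.5   9.2] [ 0.03  0.06 12.21]
```

move_arm --increments '[12,26,0,0,0,0.9,27,58,0,0,0,1.8,43,92,0,0,0,2.7,59,126,0,0,0,3.6,75,160,0,0,0,4.5,91,194,0,0,0,5.4,107,228,0,0,0,6.3,123,262,0,0,0,7.2,139,296,0,0,0,8.1,155,330,0,0,0,9,170,364,0,0,0,10,183,395,0,0,0,11]' --hand 0.28

```text
time_s: 25.95
tcp_pos: [0.4662, 0.3217, 0.1351]
eef_rot: [[-0.452, 0.892, -0.001], [0.892, 0.452, -0.0], [0.0, -0.001, -1.0]]
contact_force: [0.5, 0.3, 0.3]
grip_width: 0.0636
grip_force: 0.0
```

```bash
python3 go.py 458 359 50 21
```

```text
t 25.95 tcp [466.2 321.7 135.1] yaw_y 26.9 J [31.2 -0.  82.9  0.  97.2  4.3] F [0.5 0.3 0.3] w 63.6 gf 0.0
[36.9  9.6 85.1] [-0.01 -0.    1.17]
```

move_arm --increments '[20,5,0,0,0,0.6,34,9,0,0,0,1.15,37,10,15,0,0,1.15,37,10,40,0,0,1.15,37,10,65,0,0,1.15,37,10,80,0,0,1.15,37,10,83,0,0,1.15,37,10,83,0,0,1.15,37,10,83,0,0,1.15]'

```text
time_s: 26.7
tcp_pos: [0.4599, 0.3575, 0.0536]
eef_rot: [[-0.363, 0.932, 0.0], [0.932, 0.363, 0.0], [0.0, 0.0, -1.0]]
contact_force: [0.5, 0.1, -0.6]
grip_width: 0.0633
grip_force: 0.0
```

```bash
python3 go.py 458 359 -7 21
```

```text
t 26.7 tcp [459.9 357.5  53.6] yaw_y 21.3 J [34.5  3.8 87.3  0.  88.9 13.2] F [ 0.5  0.1 -0.6] w 63.3 gf 0.0
[ 2.1 -1.2 60.6] [ 0.   -0.    0.06]
```

move_arm --increments '[2,-1,15,0,0,0,2,-1,30,0,0,0,2,-1,43,0,0,0,2,-1,53,0,0,0,2,-1,58,0,0,0,2,-1,59,0,0,0,2,-1,59,0,0,0,2,-1,59,0,0,0]'

```text
time_s: 27.37
tcp_pos: [0.4585, 0.3592, -0.005]
eef_rot: [[-0.363, 0.932, 0.001], [0.932, 0.363, 0.001], [0.0, 0.001, -1.0]]
contact_force: [-0.6, -0.1, -0.1]
grip_width: 0.0633
grip_force: 0.0
```

move_arm --increments '[0,0,0,0,0,0,0,0,0,0,0,0,0,0,0,0,0,0,0,0,0,0,0,0,0,0,0,0,0,0,0,0,0,0,0,0]' --hand 1

```text
time_s: 27.87
tcp_pos: [0.4584, 0.3591, -0.0053]
eef_rot: [[-0.364, 0.932, 0.001], [0.932, 0.364, 0.001], [0.0, 0.001, -1.0]]
contact_force: [-0.1, 1.8, 2.7]
grip_width: 0.0448
grip_force: 30.0
```

```bash
python3 go.py 562.9 -223.2 130 90 562.9 -223.2 130 -90
python3 - <<'E'
from workcell import r
# arm geometry fit from known (joints, tcp) pairs: r,z of wrist for forearm-clearance over the 195 mm box
import numpy as np
from scipy.optimize import least_squares
D=[(5.22,70.514,np.hypot(.2455,-.5471),.203),(-8.2,67.1,np.hypot(.3801,.2865),.3637),(7.2,68.9,np.hypot(.4833,.3754),.1986),(4.2,88.1,np.hypot(.5569,.1704),.0423),(17.4,78.2,np.hypot(.537,.3822),-.0058),(3.8,87.3,np.hypot(.4599,.3575),.0536),(8.7,87,np.hypot(.5958,.0967),.0058)]
f=lambda p:np.ravel([(p[0]+p[1]*np.sin(np.radians(a))+p[2]*np.sin(np.radians(a+b))+p[4]*np.cos(np.radians(a+b))-R,p[3]+p[1]*np.cos(np.radians(a))+p[2]*np.cos(np.radians(a+b))-p[4]*np.sin(np.radians(a+b))-z) for a,b,R,z in D])
s=least_squares(f,[0,.4,.5,.1,0]);print(s.x.round(3),abs(s.fun).max())
E
```

```text
t 27.87 tcp [458.4 359.1  -5.3] yaw_y 21.3 J [34.7  6.  91.1 -0.  82.8 13.4] F [-0.1  1.8  2.7] w 44.8 gf 30.000633895397186
[-580.4 -114.2 -135.5] [ 1.000e-02  1.000e-02 -1.374e+01]
[-580.4 -114.2 -135.5] [ 1.000e-02 -1.000e-02  2.226e+01]
[ 0.002  0.371  0.558 -0.211  0.095] 0.0009076816390938269
```

The small carton is gripped (44.8 mm). I'll lift it and carry it to the small tray.

move_arm --increments '[0,0,-12,0,0,0,0,0,-40,0,0,0,0,0,-75,0,0,0,0,0,-110,0,0,0,0,0,-135,0,0,0,-20,-4,-148,0,0,-0.5,-50,-10,-150,0,0,-1.3,-84,-16,-150,0,0,-2.1,-118,-23,-150,0,0,-2.9,-152,-30,-150,0,0,-3.7,-186,-36,-150,0,0,-4.5,-220,-43,-150,0,0,-5.3]'

```text
time_s: 28.87
tcp_pos: [0.4977, 0.1368, 0.1448]
eef_rot: [[-0.744, 0.669, 0.0], [0.669, 0.744, 0.0], [-0.0, 0.0, -1.0]]
contact_force: [-0.0, 0.7, -0.8]
grip_width: 0.0446
grip_force: 30.0
```

```bash
python3 go.py 562.9 -223.2 143 90
```

```text
t 28.87 tcp [497.7 136.8 144.8] yaw_y 48.0 J [ 11.6  -8.   89.5   0.   98.5 -36.5] F [-0.   0.7 -0.8] w 44.6 gf 30.000089406967163
[-289.1 -224.1    1.7] [ 0.    0.   -8.39]
```

move_arm --increments '[-27,-21,0,0,0,-0.8,-54,-42,0,0,0,-1.6,-81,-63,0,0,0,-2.4,-108,-84,0,0,0,-3.2,-135,-105,0,0,0,-4,-162,-126,0,0,0,-4.8,-189,-147,0,0,0,-5.6,-216,-168,0,0,0,-6.4,-243,-189,0,0,0,-7.2,-268,-208,0,0,0,-8,-284,-220,0,0,0,-8.4,-289,-224,0,0,0,-8.4]'

```text
time_s: 29.87
tcp_pos: [0.5613, -0.2248, 0.1439]
eef_rot: [[-1.0, 0.005, -0.001], [0.005, 1.0, -0.0], [0.001, -0.0, -1.0]]
contact_force: [-0.0, -0.6, -0.4]
grip_width: 0.0446
grip_force: 30.0
```

```bash
python3 go.py 562.9 -223.2 20 90
```

```text
t 29.87 tcp [ 561.3 -224.8  143.9] yaw_y 89.7 J [ -25.     5.8   76.    -0.    98.3 -114.7] F [-0.  -0.6 -0.4] w 44.6 gf 29.99902367591858
[ -1.7   1.6 123.9] [-0.   -0.01 -0.06]
```

move_arm --increments '[-1,1,20,0,0,0,-1,1,45,0,0,0,-1,1,70,0,0,0,-1,1,90,0,0,0,-1,1,100,0,0,0,-1,1,104,0,0,0,-1,1,104,0,0,0,-1,1,104,0,0,0]'

```text
time_s: 30.53
tcp_pos: [0.5634, -0.2207, 0.0417]
eef_rot: [[-1.0, 0.003, 0.002], [0.003, 1.0, -0.001], [-0.002, -0.001, -1.0]]
contact_force: [-0.5, -0.2, -0.6]
grip_width: 0.045
grip_force: 30.0
```

```bash
python3 go.py 562.9 -223.2 -3.3 90
```

```text
t 30.53 tcp [ 563.4 -220.7   41.7] yaw_y 89.8 J [ -24.6    7.5   84.5    0.    87.8 -114.4] F [-0.5 -0.2 -0.6] w 45.0 gf 29.999641478061676
[ 0.5 -2.5 45. ] [-0.01  0.02 -0.04]
```

move_arm --increments '[0,-2,15,0,0,0,0,-2,28,0,0,0,0,-2,36,0,0,0,0,-2,41,0,0,0,0,-2,43,0,0,0,0,-2,43,0,0,0,0,-2,43,0,0,0]'

```text
time_s: 31.12
tcp_pos: [0.563, -0.2228, -0.0024]
eef_rot: [[-1.0, 0.003, 0.001], [0.003, 1.0, -0.0], [-0.001, -0.0, -1.0]]
contact_force: [-0.9, 1.0, -0.9]
grip_width: 0.0447
grip_force: 30.0
```

```bash
python3 go.py 562.9 -223.2 -3.3 90
```

```text
t 31.12 tcp [ 563.  -222.8   -2.4] yaw_y 89.8 J [ -24.8    9.3   87.2    0.    83.5 -114.6] F [-0.9  1.  -0.9] w 44.7 gf 29.99967634677887
[ 0.1 -0.4  0.9] [-0.    0.01 -0.04]
```

move_arm --increments '[0,0,1,0,0,0,0,0,1.5,0,0,0,0,0,1.5,0,0,0]'

```text
time_s: 31.37
tcp_pos: [0.5632, -0.2229, -0.0032]
eef_rot: [[-1.0, 0.003, 0.001], [0.003, 1.0, -0.001], [-0.001, -0.001, -1.0]]
contact_force: [-1.1, 0.0, 4.0]
grip_width: 0.0445
grip_force: 30.0
```

move_arm --increments '[0,0,0,0,0,0,0,0,0,0,0,0,0,0,0,0,0,0,0,0,0,0,0,0,0,0,-15,0,0,0,0,0,-45,0,0,0,0,0,-80,0,0,0,0,0,-115,0,0,0,0,0,-150,0,0,0,0,0,-180,0,0,0,0,0,-180,0,0,0,0,0,-180,0,0,0]' --hand 0.28

```text
time_s: 32.37
tcp_pos: [0.5637, -0.2232, 0.1783]
eef_rot: [[-1.0, 0.003, 0.004], [0.003, 1.0, -0.002], [-0.004, -0.002, -1.0]]
contact_force: [-0.2, -0.6, -0.6]
grip_width: 0.0634
grip_force: 0.0
```

```bash
python3 go.py 480 250 200 90
```

```text
t 32.37 tcp [ 563.7 -223.2  178.3] yaw_y 89.8 J [ -24.8    5.7   72.6   -0.   101.4 -114.6] F [-0.2 -0.6 -0.6] w 63.4 gf 0.0
[ 85.1 472.9 -23.1] [-0.02  0.05 -0.04]
```

Everything is placed. I'll move the arm to the free side and check all of it in one picture.

move_arm --increments '[7,40,-5,0,0,0,14,80,-10,0,0,0,21,120,-15,0,0,0,28,160,-20,0,0,0,35,200,-20,0,0,0,42,240,-20,0,0,0,49,280,-20,0,0,0,56,320,-20,0,0,0,63,360,-20,0,0,0,70,400,-20,0,0,0,78,440,-20,0,0,0,85,472,-20,0,0,0]'

```text
time_s: 33.37
tcp_pos: [0.4775, 0.2519, 0.1931]
eef_rot: [[-1.0, 0.002, -0.003], [0.002, 1.0, -0.001], [0.003, -0.001, -1.0]]
contact_force: [0.9, -0.9, 0.5]
grip_width: 0.063
grip_force: 0.0
```

```bash
python3 go.py
python3 - <<'E'
from workcell import r
import cv2
d=r.snapshot("scene")['image'][:,:,::-1];t=r.snapshot("top")['image'][:,:,::-1]
cv2.imwrite("pics/s_end.png",d);cv2.imwrite("pics/t_end.png",t)
b=cv2.resize(t[160:240,195:395],None,fx=4,fy=4,interpolation=3);a=cv2.resize(d[120:260,180:360],(360,280),interpolation=3)
c=cv2.resize(t[115:195,160:300],(440,251),interpolation=3);c=cv2.copyMakeBorder(c,0,29,0,0,0)
cv2.imwrite("pics/end.png",cv2.vconcat([b,cv2.hconcat([a,c])]))
E
```

```text
t 33.37 tcp [477.5 251.9 193.1] yaw_y 89.9 J [ 24.2  -4.   80.9   0.  103.3 -65.7] F [ 0.9 -0.9  0.5] w 63.0 gf 0.0
```

View pics/end.png

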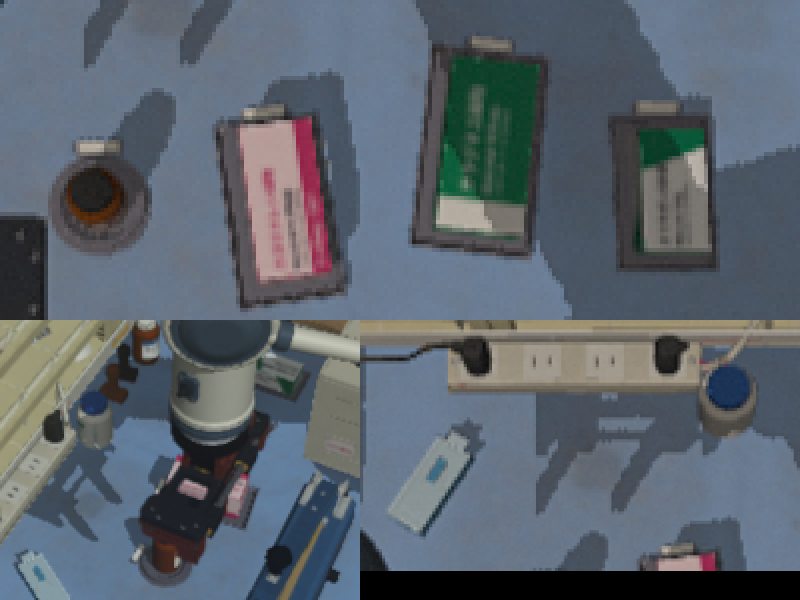

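All three cartons lie inside their trays and the bottle is in the holder. The cutter and the white bottle haven't moved. I'll check the centres numerically before handing in.

Run:
```python
from h import *
K=lambda u:uncrop(u,4,(195,160))
for n,uv,z,t in(("M",[(238,125),(310,118),(332,272),(256,283)],.047,(553,43.6)),("L",[(450,57),(540,62),(525,234),(435,230)],.032,(594.4,-96.1)),("S",[(638,128),(705,128),(711,250),(644,250)],.032,(562.9,-223.2)),("B",[(95,193)],.077,(555.7,170.6))):
    p=back(K(uv),z,"top")[:,:2]*1e3;print(n,p.mean(0).round(1),'err',(p.mean(0)-t).round(1))
a,b=cv2.imread("pics/top0.png"),cv2.imread("pics/t_end.png")
print('bystander diff',[float(cv2.absdiff(a[y0:y1,x0:x1],b[y0:y1,x0:x1]).mean().round(1)) for x0,x1,y0,y1 in((165,200,145,185),(268,286,128,152))])
```

```text
M [553.8  43.1] err [ 0.8 -0.5]
L [592.7 -97.2] err [-1.7 -1.1]
S [ 562.1 -223.8] err [-0.8 -0.6]
B [554.1 167.4] err [-1.6 -3.2]
bystander diff [1.3, 27.6]
```

```bash
python3 -c "
from workcell import r
print(r.finish_job())"
```

```text
the job is handed in; nothing more can be done
None
```

I handed the job in at about 33 s. By the last picture each carton was flat within about 2 mm of its tray's centre, the bottle stood within about 4 mm of its holder's centre, and the cutter and white bottle looked unmoved; no verdict came back.

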